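# Rotate and restock the tea-caddy lane

### The job

Restock the lane of rectangular tea caddies in the wooden display, oldest stock to the front: first draw the two caddies already in the lane forward to the front lip (the end nearest the robot), then take the new caddy out of the carton, set it down in the lane behind them without dropping it, and close it up so that all three stand upright in a row with no gaps. The carton only gives finger room at the caddy's broad sides and the lane only at its narrow sides, so stand it on the counter on the way and take it again the other way. Do not tip any caddy over or disturb the other goods.

Things in the scene. Friction and masses are not known exactly. Their poses are not given: they have to be found in the camera images.
- display: fixed wooden display, 282 (own x) x 132 (own y) x 76 mm high, origin at the centre of its underside, front end to -x. Two equal lanes along x, open on top, between 6 mm walls: the caddy lane centred at y = +31.5 mm, the other, with round jars, at y = -31.5 mm. Which side of the robot's centre line it stands on varies.
- lane_front (a point): point on the caddy lane's floor, on its centre line, at the inner face of the front lip; x points along the lane to its rear, y across to the left, z up. The floor is 8 mm above the counter, 270 mm long from lip to rear stop, 57 mm wide; the walls rise 68 mm above it (8 mm over the caddies), the lip 18 mm, the rear stop 30 mm.
- old_a_mid (a point): rectangular tea caddy, white ceramic, flush wooden lid, one solid piece 64 (own x) x 48 (own y) x 60 (own z, up) mm, about 0.25 kg (0.18 to 0.33); this point is its centre, 30 mm above its underside. Already in the lane, the one nearer the front lip; its x lies along the lane (narrow face forward).
- old_b_mid (a point): rectangular tea caddy, white ceramic, flush wooden lid, one solid piece 64 (own x) x 48 (own y) x 60 (own z, up) mm, about 0.25 kg (0.18 to 0.33); this point is its centre, 30 mm above its underside. Already in the lane behind the other, a gap of some millimetres between them, at least 42 mm free behind it. Both slide freely along the lane floor; the rear one pushed forward from behind pushes the front one.
- new_mid (a point): rectangular tea caddy, white ceramic, flush wooden lid, one solid piece 64 (own x) x 48 (own y) x 60 (own z, up) mm, about 0.25 kg (0.18 to 0.33); this point is its centre, 30 mm above its underside. The new one, upright in one of the two cells of the carton, its x along the carton's x (its broad 64 mm faces look to the carton's y).
- carton: fixed cardboard carton, 163 (own x) x 130 (own y) x 73 mm, origin at the centre of its underside, on the other side of the centre line from the display (midway between them is clear counter, 140 mm across, 0.46 to 0.64 m ahead). Cells at x = -39.5 and +39.5 mm, 74 (x) x 120 (y) mm inside, floor and walls 5 mm thick, walls full height; one holds the new caddy, one a jar.
- jar_carton: round white jar with wooden lid in the carton's other cell, 48 mm diameter, 54 mm high, origin under its centre (bystander, leave it alone).
- jar_a: round white jar like that one, in the other lane (bystander, leave it alone).
- jar_b: the same, behind it in the other lane (bystander, leave it alone).
- tumbler: blue ceramic cup, 68 mm wide, 75 mm high, on the counter far out near the centre line, origin under its centre (bystander, leave it alone).
- mug: white mug 80 mm wide, 90 mm high, out to the left, origin under its centre (bystander, leave it alone).
- tape: roll of paper tape lying flat, 96 mm wide, 40 mm high, out to the right, origin under its centre (bystander, leave it alone).
- scoop: wooden spoon 160 mm long lying across the counter near the centre line, on the near side of the clear place (bystander, leave it alone).
Things that resemble listed ones, but are neither listed nor needed, are in the scene too. Leave any turquoise look-alike of the part that bears old_b_mid alone.

How it is judged:
On the way:
1. both old caddies stand drawn forward to the front lip (closed up to within about 11 mm in all) while the new one is still outside the lane (x of old_a_mid in the frame of lane_front between 0.02 and 0.107 m and y of old_a_mid in the frame of lane_front between -0.01 and 0.01 m and z of old_a_mid in the frame of lane_front between 0.023 and 0.037 m and angle between each of old_a_mid, old_b_mid's own z axis and vertical below 0.12 rad and x of old_b_mid in the frame of lane_front between 0.02 and 0.107 m and y of old_b_mid in the frame of lane_front between -0.01 and 0.01 m and z of old_b_mid in the frame of lane_front between 0.023 and 0.037 m and not (x of new_mid in the frame of lane_front between -0.03 and 0.3 m and y of new_mid in the frame of lane_front between -0.045 and 0.045 m and z of new_mid in the frame of lane_front below 0.14 m)), for 0.2 s.
At the end, for the whole second after the job is handed in: All three caddies upright (0.12 rad), at rest on the lane floor, within 10 mm of its centre line, long side along the lane: centres of both old ones within 107 mm of the front lip (96 is gapless), the new one behind, centre 140 to 175 mm from the lip (160 is gapless) (x of old_a_mid in the frame of lane_front between 0.02 and 0.107 m and y of old_a_mid in the frame of lane_front between -0.01 and 0.01 m and z of old_a_mid in the frame of lane_front between 0.023 and 0.037 m and angle between each of old_a_mid, old_b_mid, new_mid's own z axis and vertical below 0.12 rad and x of old_b_mid in the frame of lane_front between 0.02 and 0.107 m and y of old_b_mid in the frame of lane_front between -0.01 and 0.01 m and z of old_b_mid in the frame of lane_front between 0.023 and 0.037 m and x of new_mid in the frame of lane_front between 0.14 and 0.175 m and y of new_mid in the frame of lane_front between -0.01 and 0.01 m and z of new_mid in the frame of lane_front between 0.023 and 0.037 m and angle between the x axis of new_mid and the x axis of lane_front, either way round below 0.2 rad and linear speed of each of old_a, old_b, new below 0.02 m/s); the robot touches nothing.
It fails at once if a caddy is tipped over (more than 0.7 rad) (angle between any of old_a_mid, old_b_mid, new_mid's own z axis and vertical above 0.7 rad).
It fails at once if the new caddy is dropped (falls free of the fingers faster than 0.45 m/s, a fall of about 10 mm) (linear speed of new above 0.45 m/s and contact force between the fingers and new below 0.05 N).
It fails at once if one of the other goods is moved by more than 30 mm or tipped over (distance of any of jar_carton, jar_a, jar_b, tumbler, mug, tape, scoop from where it was at the start of the episode above 0.03 m or angle between any of jar_carton, jar_a, jar_b, tumbler, mug, tape's own z axis and vertical above 0.6 rad).
It also fails if it takes over 72 s, if anything falls off the work surface, if the arm or the gripper's body presses on something with over 40 N, if the wrist force passes 120 N, or if a joint passes its speed limit or range.

### The arm

A 6-joint arm with a two-finger parallel gripper is mounted at the origin on the work surface. World frame = base frame: x ahead of the robot, y to its left, z up, the work surface at z = 0. Lengths are in m, angles in rad, forces in N, time in s.
With the tool pointing down it reaches from about 0.225 to 0.875 m from the base axis. Payload 3.4 kg.
Tool frame: the origin (TCP) lies midway between the tips of the shut fingers; the grasp point (between the pads) lies 19 mm behind it (manip.grip_point_offset is the distance from the TCP to the grasp point, in m); x points along the fingers, y is the direction in which the jaws open and shut, and the axes are right-handed (so a half turn about x gives the same grasp; the last joint's range is limited). The gripper opens to 85 mm and grips with 20 to 120 N. Pads are 22 mm wide; open, the fingers measure 114 mm over their backs; the gripper's body (76 mm by 85 mm) begins 54 mm behind the grasp point. The pads swing forward as they close: fully open they stand 13 mm farther back than shut.
Start: joints at [1.108, 0.276, 1.505, -0, 1.361, -0.121], TCP at [0.193, 0.542, 0.206] pointing down, gripper open.
Joint ranges: [-2.89, 2.89], [-0.75, 2.08], [0.22, 2.7], [-1.18, 4.32], [0.11, 2.71], [-2.7, 2.7]. Speed limits (rad/s): [2.57, 2.57, 3.14, 3.14, 3.14, 3.14].

### API

Orientations are given as a unit quaternion [w, x, y, z].
In Python, from rig import manip gives the robot as it stands.
- The arm moves only by the shell command python3 -m crank 'ROWS' [FORCE]. ROWS is a JSON object of lists of equal length, an entry for each row: "grip": the opening, from 0 (shut) to 1 (fully open); "slide": the shift along the world's x, y, z in cm, a list of three; "roll": the turn about the world's z in degrees. In form: {"grip": [grip, ...], "slide": [[dx, dy, dz], ...], "roll": [roll, ...]}. A call has 1 to 20 rows; each row is the pose to reach, as a shift and turn from the pose commanded when the call began; what a row does not reach only later rows make up. A row lasts 1/10 s, in which the tool goes at most 50 mm and 8.59 degrees, less where a joint would pass 70% of its speed; a pose out of reach is approached as far as the arm can. A call with a gripper value outside its range is refused whole. The fingers move at their own pace and stop on an object; FORCE is the grip in N (left out, the last holds). Time passes only in rows, so rows that repeat a pose let the fingers close. It gives the time, the measured TCP pose, the force and the opening at its end, in the units of the state.
- manip.get_state(): the state, without advancing time (a new reading comes with each control period).
- manip.get_image(name): name is "side" or "top" or "wrist"; returns a dict with "frame" (384x512x3 uint8, red, green, blue), "K" (3x3 intrinsics, pixels), "distortion" ([k1, k2, p1, p2, k3] as OpenCV has them; the pictures are not rectified), "R" (3x3) and "t" (3): a world point X has camera coordinates R X + t. Camera axes: x right, y down, z forward; pixel columns grow to the right and rows downward; lengths in m; the calibration is good to about 2 mm. A picture is of the moment at which its call begins. There is no depth.
- manip.sign_off(): hands the job in, once; it reports no verdict.
The state is a dict: "clock": time; "qpos": joint angles; "qd": joint speeds; "effort": joint torques, N m; "position": TCP position; "ee_rot": TCP orientation; "contact_force": force on the tool from outside, world axes, zero at the start; "moment": the same for the moment, N m; "width": finger opening in m.
Only numpy, scipy, OpenCV 4.12 (cv2) and the standard library are available. Lean on these libraries where they do the work, as an engineer would, in place of code of your own. Each camera call takes 0.05 s, during which the arm holds its last target. There are 200 camera calls.

## Working session

There is one attempt and no reset: what is moved stays moved. The work goes in short steps, Python scripts to look and compute and a shell command to move; the robot and the scene stay as the last step left them, time stands still between calls to the robot, and variables do not carry over. Pictures are saved under pics/ and viewed, on a budget of 10 in all, crops included, one or two more only if the job needs it, and the job is handed in when it is done.

```bash
mkdir -p pics; ls
cat > h.py <<'E'
import numpy as np, cv2, pickle
from rig import manip
def snap(name,f):
    im=manip.get_image(name); pickle.dump(im,open(f'pics/{f}.pkl','wb'))
    cv2.imwrite(f'pics/{f}.png',im['frame'][:,:,::-1]); return im
def load(f): return pickle.load(open(f'pics/{f}.pkl','rb'))
def ray(im,uv,z):
    p=cv2.undistortPoints(np.array([[uv]],float),np.array(im['K']),np.array(im['distortion']))[0,0]
    R=np.array(im['R']);t=np.array(im['t']); c=-R.T@t; d=R.T@np.array([p[0],p[1],1.])
    return c+d*(z-c[2])/d[2]
def proj(im,X):
    R=np.array(im['R']); return cv2.projectPoints(np.array(X,float).reshape(-1,1,3),cv2.Rodrigues(R)[0],np.array(im['t'],float),np.array(im['K']),np.array(im['distortion']))[0][:,0]
E
python3 - <<'E'
from h import *
a=snap('top','top0'); b=snap('side','side0')
print(manip.get_state()); print(-np.array(a['R']).T@a['t'],-np.array(b['R']).T@b['t'],a['K'])
cv2.imwrite('pics/top0b.png',cv2.resize(a['frame'][:,:,::-1],(800,600),interpolation=cv2.INTER_CUBIC))
E
```

```text
pics
{'clock': 0.1, 'qpos': array([ 1.10797070e+00,  2.76549594e-01,  1.50599742e+00,  2.23356234e-05,
        1.36073077e+00, -1.20967015e-01]), 'qd': array([ 0.00181083, -0.00278046, -0.00345716,  0.00120925,  0.00027033,
        0.00054831]), 'effort': array([ 1.89668674e-03, -4.17698300e+01, -2.46403295e+01, -2.10135472e-04,
        5.81883898e-03, -2.67603262e-06]), 'position': array([0.19250884, 0.54126797, 0.20481972]), 'ee_rot': array([ 0.69662283,  0.11971081,  0.69698051, -0.12084753]), 'contact_force': array([ 0.50005572, -0.11219212,  0.28229184]), 'moment': array([0.06318986, 0.00248578, 0.01709059]), 'width': 0.08531511266429716}
[ 3.04386920e-01 -5.86364297e-04  1.36009494e+00] [0.46431736 0.86230796 1.05057555] [[494.91751881   0.         251.28183054]
 [  0.         494.91751881 194.20970735]
 [  0.           0.           1.        ]]
```

View pics/top0b.png

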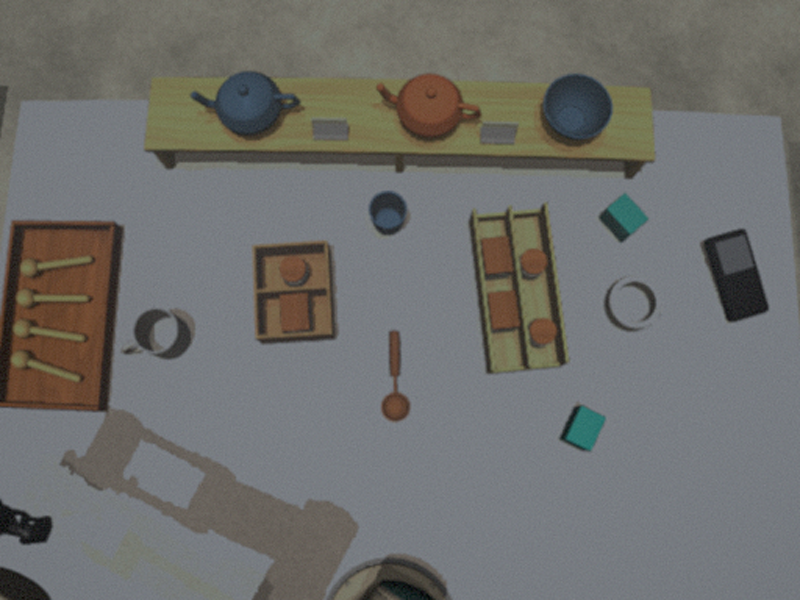

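View pics/side0.png

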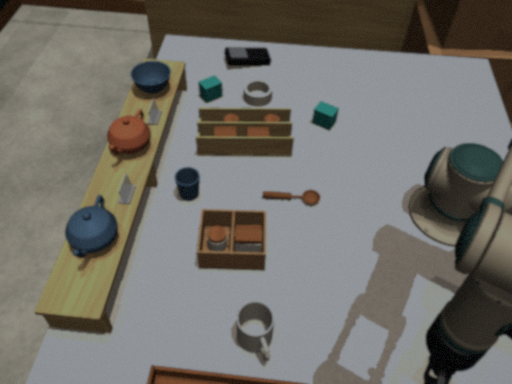

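The top view shows the display at right (475–565, 208–370 in the 800 px picture) and the carton at left (253–335, 242–340). The new caddy is in the carton's near cell, around (294,312). The two old caddies are in the display's left lane, around (503,310) and (497,256). I'll enlarge both.

Run:
```python
from h import *
f=load('top0')['frame'][:,:,::-1]
A=cv2.resize(f[125:245,290:375],None,fx=5,fy=5,interpolation=cv2.INTER_CUBIC) #425x600
B=cv2.resize(f[150:225,155:220],None,fx=5,fy=5,interpolation=cv2.INTER_CUBIC) #325x375
c=np.zeros((600,750,3),np.uint8);c[:,:425]=A;c[:375,425:]=B
c=cv2.convertScaleAbs(c,alpha=1.7)
cv2.imwrite('pics/crop0.png',c)
```

```text
(no output)
```

View pics/crop0.png

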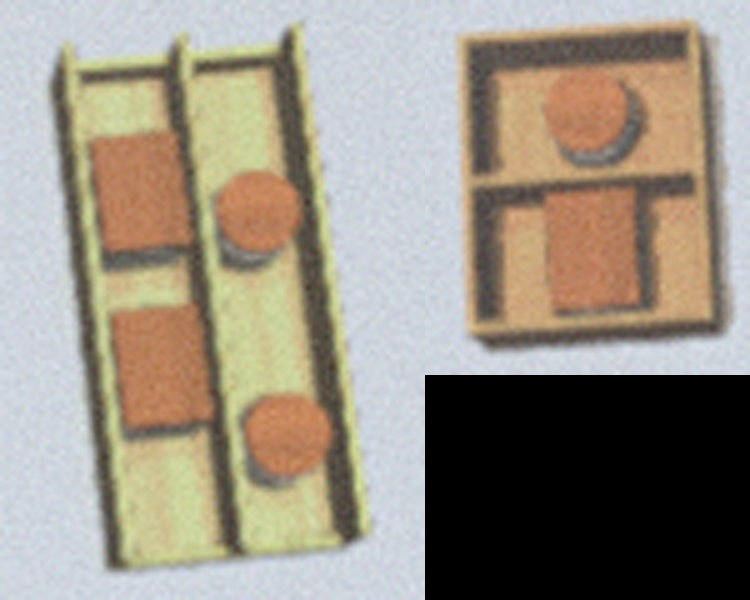

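Run:
```python
from h import *
im=load('top0')
A=lambda x,y:(290+(x+.5)/5-.5,125+(y+.5)/5-.5); B=lambda x,y:(155+(x-425+.5)/5-.5,150+(y+.5)/5-.5)
def quad(n,pts,z,F):
    P=np.array([ray(im,F(*p),z)[:2] for p in pts])
    print(n,'c',P.mean(0).round(4),'sides',[round(float(np.linalg.norm(P[i]-P[(i+1)%4])),4) for i in range(4)])
    # order rearL, rearR, frontR, frontL ; x axis = front->rear
    d=(P[0]+P[1]-P[2]-P[3]); e=P[0]+P[3]-P[1]-P[2]
    print('   yaw x',round(np.degrees(np.arctan2(d[1],d[0])),1),'yaw from y',round(np.degrees(np.arctan2(-e[0],e[1])),1)); return P
quad('disp',[(64,45),(303,27),(368,535),(113,566)],.076,A)
quad('b',[(92,138),(178,132),(190,243),(105,252)],.068,A)
quad('a',[(112,312),(196,305),(213,418),(126,428)],.068,A)
quad('new',[(545,190),(634,187),(640,302),(553,310)],.065,B)
quad('carton',[(459,35),(696,22),(717,322),(471,335)],.073,B)
```

```text
disp c [ 0.5802 -0.2081] sides [0.1315, 0.2787, 0.1357, 0.2832]
   yaw x 5.8 yaw from y 7.0
b c [ 0.6345 -0.1712] sides [0.047, 0.0619, 0.0462, 0.0635]
   yaw x 6.0 yaw from y 6.6
a c [ 0.5392 -0.1819] sides [0.0454, 0.0616, 0.0468, 0.0629]
   yaw x 7.5 yaw from y 7.0
new c [0.5281 0.1739] sides [0.0478, 0.0623, 0.0465, 0.0652]
   yaw x 6.0 yaw from y 4.9
carton c [0.5645 0.1787] sides [0.1284, 0.1635, 0.1301, 0.1637]
   yaw x 5.8 yaw from y 4.4
```

Sizes agree with the given ones to about 3 mm. The display yaw is about 6.3°, lane_front is at about (0.442, -0.1915), and old_a and old_b sit at lane x ≈ 0.097 and 0.193. Next I move above the free space behind old_b with the fingers shut.

```bash
python3 -m crank '{"grip":[0,0,0,0,0,0,0,0,0,0,0,0,0,0,0,0,0,0,0,0],"slide":[[49.6,-70.6,0],[49.6,-70.6,0],[49.6,-70.6,0],[49.6,-70.6,0],[49.6,-70.6,0],[49.6,-70.6,0],[49.6,-70.6,0],[49.6,-70.6,0],[49.6,-70.6,0],[49.6,-70.6,0],[49.6,-70.6,0],[49.6,-70.6,0],[49.6,-70.6,0],[49.6,-70.6,0],[49.6,-70.6,0],[49.6,-70.6,0],[49.6,-70.6,0],[49.6,-70.6,0],[49.6,-70.6,0],[49.6,-70.6,0]],"roll":[25.9,25.9,25.9,25.9,25.9,25.9,25.9,25.9,25.9,25.9,25.9,25.9,25.9,25.9,25.9,25.9,25.9,25.9,25.9,25.9]}' 30
python3 - <<'E'
from h import *
a=snap('wrist','w1'); print(manip.get_state()['qpos'])
cv2.imwrite('pics/w1b.png',cv2.resize(a['frame'][:,:,::-1],(800,600),interpolation=cv2.INTER_CUBIC))
E
```

```text
clock: 2.1
position: [0.6881, -0.1642, 0.2044]
ee_rot: [0.705, -0.038, 0.707, 0.039]
contact_force: [0.3, -0.1, 0.7]
width: -0.0
[-3.31884306e-01  4.80432937e-01  1.18533966e+00  7.84584084e-04
  1.47805862e+00 -2.01312480e+00]
```

View pics/w1b.png

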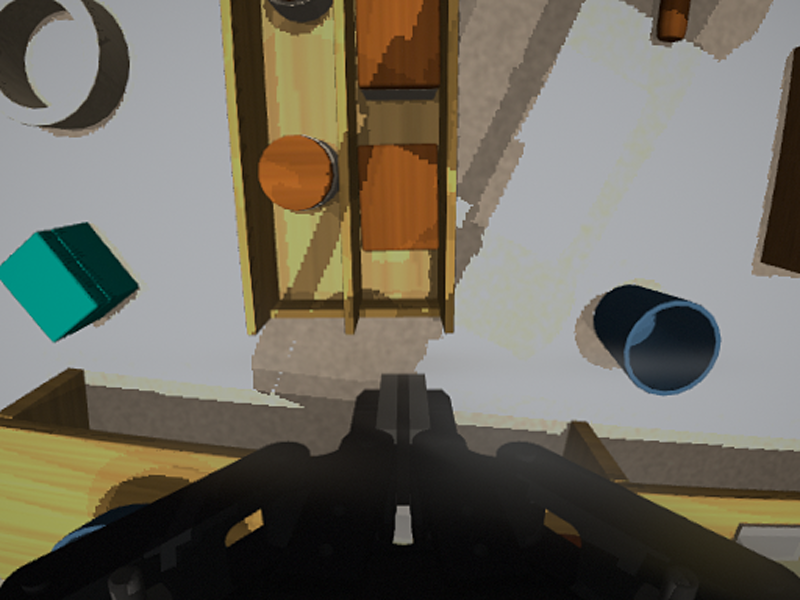

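The wrist view shows old_b's lid at (360–439, 145–249), the rear stop's inner edge at about y = 303, and the wall ends at (255,333) and (449,332).

Run:
```python
from h import *
im=load('w1')
F=lambda x,y:((x+.5)*.64-.5,(y+.5)*.64-.5)
for n,p,z in [('bfl',(360,145),.068),('bfr',(438,145),.068),('brr',(439,249),.068),('brl',(362,249),.068),('stopL',(358,303),.038),('stopR',(440,302),.038),('wallR outer end',(455,332),.076),('wallL outer end',(248,334),.076),('tcp?',(403,375),.206)]:
    X=ray(im,F(*p),z); a=np.radians(6.3); d=X[:2]-[.4424,-.1915]
    print(n,X.round(4),'lane',round(d[0]*np.cos(a)+d[1]*np.sin(a),4),round(-d[0]*np.sin(a)+d[1]*np.cos(a),4))
```

```text
bfl [ 0.6066 -0.1974  0.068 ] lane 0.1625 -0.0239
bfr [ 0.6016 -0.1516  0.068 ] lane 0.1626 0.0222
brr [ 0.663  -0.1432  0.068 ] lane 0.2245 0.0238
brl [ 0.6682 -0.1907  0.068 ] lane 0.2245 -0.0239
stopL [ 0.7114 -0.192   0.038 ] lane 0.2673 -0.03
stopR [ 0.7044 -0.1349  0.038 ] lane 0.2666 0.0275
wallR outer end [ 0.7131 -0.1271  0.076 ] lane 0.2761 0.0344
wallL outer end [ 0.7288 -0.2579  0.076 ] lane 0.2774 -0.0975
tcp? [ 0.6898 -0.1631  0.206 ] lane 0.2491 0.001
```

```bash
python3 -m crank '{"grip":[0,0,0,0,0,0,0,0],"slide":[[-0.25,0,-4],[-0.25,0,-8],[-0.25,0,-11],[-0.25,0,-14],[-0.25,0,-16],[-0.25,0,-18.2],[-0.25,0,-18.2],[-0.25,0,-18.2]],"roll":[0,0,0,0,0,0,0,0]}'
python3 -m crank '{"grip":[0,0,0,0,0,0,0,0,0,0,0,0,0,0,0,0,0,0],"slide":[[-0.7,-0.08,0],[-1.4,-0.15,0],[-2.1,-0.23,0],[-2.8,-0.31,0],[-3.5,-0.39,0],[-4.2,-0.46,0],[-4.9,-0.54,0],[-5.6,-0.62,0],[-6.3,-0.7,0],[-7.0,-0.77,0],[-7.7,-0.85,0],[-8.4,-0.93,0],[-9.1,-1.0,0],[-9.6,-1.06,0],[-10,-1.1,0],[-10.2,-1.13,0],[-10.4,-1.15,0],[-10.4,-1.15,0]],"roll":[0,0,0,0,0,0,0,0,0,0,0,0,0,0,0,0,0,0]}'
```

```text
clock: 2.95
position: [0.6859, -0.1629, 0.0243]
ee_rot: [0.706, -0.039, 0.706, 0.04]
contact_force: [-0.4, 0.0, 0.4]
width: 0.0001
clock: 4.75
position: [0.5821, -0.1757, 0.0235]
ee_rot: [0.706, -0.039, 0.706, 0.039]
contact_force: [3.0, 1.0, 1.2]
width: -0.0004
```

```bash
python3 -m crank '{"grip":[0,0,0],"slide":[[-0.2,-0.02,0],[-0.35,-0.04,0],[-0.35,-0.04,0]],"roll":[0,0,0]}'
python3 -c "
from h import *
snap('top','t2')"
```

```text
clock: 5.05
position: [0.5821, -0.1759, 0.0242]
ee_rot: [0.708, -0.039, 0.704, 0.039]
contact_force: [9.0, 2.7, 0.7]
width: 0.0
```

```bash
python3 -m crank '{"grip":[0,0,0,0,0,1,1,1,1,1,1,1,1,1,1,1,1,1],"slide":[[0.8,0.1,0],[0.8,0.1,4],[0.8,0.1,8],[0.8,0.1,13],[0.8,0.1,18.2],[-1,5,18.2],[-2,10,18.2],[-3,15,18.2],[-4,20,18.2],[-5.1,25,18.2],[-5.1,30,18.2],[-5.1,35,18.2],[-5.1,35,18.2],[-5.1,35,18.2],[-5.1,35,18.2],[-5.1,35,18.2],[-5.1,35,18.2],[-5.1,35,18.2]],"roll":[0,0,0,0,0,-1,-1,-1,-1,-1,-1,-1,-1,-1,-1,-1,-1,-1]}'
python3 - <<'E'
from h import *
a=snap('wrist','w2'); t=snap('top','t3')
c=np.zeros((600,800,3),np.uint8); c[:480]=cv2.resize(a['frame'][:384,:,::-1],(640,480))[:, :].repeat(1,0) if False else 0
w=cv2.resize(a['frame'][40:300,130:390,::-1],(500,500),interpolation=cv2.INTER_CUBIC)
g=cv2.convertScaleAbs(cv2.resize(t['frame'][125:245,290:350,::-1],(300,600),interpolation=cv2.INTER_CUBIC),alpha=1.6)
c[:]=0; c[:500,:500]=w; c[:,500:]=g; cv2.imwrite('pics/c3.png',c)
E
```

```text
clock: 6.9
position: [0.5279, 0.1726, 0.2057]
ee_rot: [0.706, -0.032, 0.706, 0.032]
contact_force: [-0.0, 0.2, 0.1]
width: 0.0853
```

View pics/c3.png

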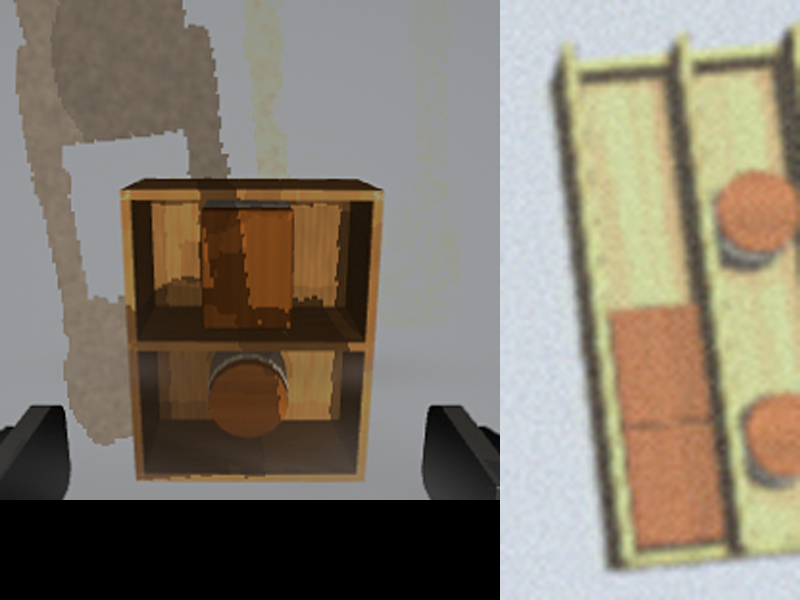

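The right panel shows both old caddies closed up against the front lip. In the wrist view the new lid is at (202–292, 208–328).

Run:
```python
from h import *
im=load('w2')
F=lambda x,y:(130+(x+.5)*.52-.5,40+(y+.5)*.52-.5)
P=np.array([ray(im,F(*p),.065) for p in [(203,209),(292,208),(292,328),(202,327)]])[:,:2]
print(P.round(4),P.mean(0).round(4)); d=P[2]+P[3]-P[0]-P[1]; print(np.degrees(np.arctan2(d[1],d[0])))
d=P[1]-P[0]+P[2]-P[3]; print(np.degrees(np.arctan2(-d[0],d[1])))
C=np.array([ray(im,F(*p),.073) for p in [(121,191),(383,189),(365,481),(137,480)]])[:,:2]; print(C.round(4),C.mean(0))
s=manip.get_state();w,x,y,z=s['ee_rot'];print(np.degrees(np.arctan2(1-2*(x*x+z*z),2*(x*y-w*z))))
```

```text
[[0.4975 0.149 ]
 [0.4929 0.1938]
 [0.5564 0.2009]
 [0.5602 0.1529]] [0.5268 0.1741]
5.026582854457249
5.17511502710585
[[0.4912 0.1086]
 [0.4785 0.2366]
 [0.6411 0.2518]
 [0.6521 0.1228]] [0.56573642 0.17996535]
95.24359232120847
```

Wrist and top measurements agree: new caddy at (0.527, 0.174), yaw 5.1°. I descend with the fingers partly open for wall clearance, then grip.

```bash
python3 -m crank '{"grip":[0.78,0.78,0.78,0.78,0.78,0.78,0.78,0.78,0,0,0,0,0,0],"slide":[[-0.05,0.15,0],[-0.05,0.15,-4],[-0.05,0.15,-8],[-0.05,0.15,-11],[-0.05,0.15,-14],[-0.05,0.15,-17],[-0.05,0.15,-18.9],[-0.05,0.15,-18.9],[-0.05,0.15,-18.9],[-0.05,0.15,-18.9],[-0.05,0.15,-18.9],[-0.05,0.15,-18.9],[-0.05,0.15,-18.9],[-0.05,0.15,-18.9]],"roll":[0,0,0,0,0,0,0,0,0,0,0,0,0,0]}' 35
```

```text
clock: 8.4
position: [0.528, 0.1756, 0.0177]
ee_rot: [0.707, -0.033, 0.706, 0.033]
contact_force: [-0.6, 0.6, 5.4]
width: 0.0472
```

```bash
python3 -m crank '{"grip":[0,0,0,0,0,0,0,0,0,0,0,0,0,0,0,0,0],"slide":[[0,0,1],[0,0,3],[0,0,6],[0,0,9],[0,0,11],[1,-4,11],[2,-8,11],[3.2,-12,11],[3.2,-16,11],[3.2,-18.6,11],[3.2,-18.6,8],[3.2,-18.6,5],[3.2,-18.6,3],[3.2,-18.6,1.5],[3.2,-18.6,0.5],[3.2,-18.6,0],[3.2,-18.6,-0.2]],"roll":[0,0,0,0,0,1,1,1,1,1,1,1,1,1,1,1,1]}'
python3 -c "
from h import *
s=snap('side','s4');snap('top','t4');cv2.imwrite('pics/s4c.png',cv2.resize(s['frame'][110:280,130:340,::-1],None,fx=3,fy=3,interpolation=2))"
```

```text
clock: 10.1
position: [0.5592, -0.0106, 0.0145]
ee_rot: [0.706, -0.039, 0.706, 0.039]
contact_force: [-0.2, 0.4, -2.1]
width: 0.0471
```

View pics/s4c.png

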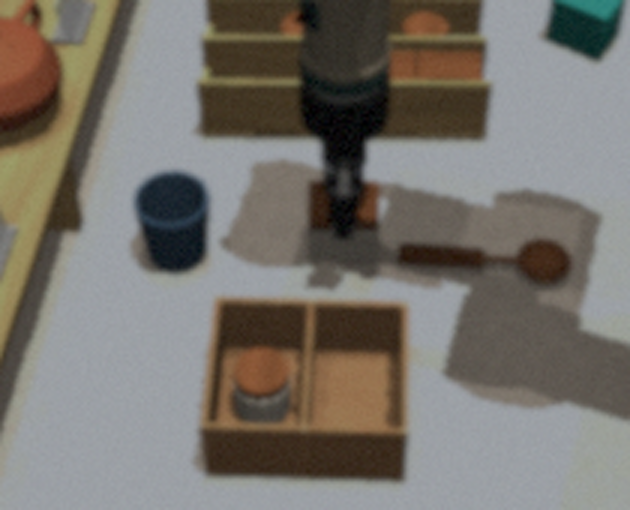

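The caddy hangs in the gripper above the clear counter. I lower it until it touches, one small step at a time.

```bash
python3 -c "
from h import *
im=load('top0');print(ray(im,(394*.64,330*.64),.01))"
python3 -m crank '{"grip":[0,0,0,0],"slide":[[0,0,-0.15],[0,0,-0.25],[0,0,-0.3],[0,0,-0.3]],"roll":[0,0,0,0]}'
```

```text
[0.50749586 0.00295874 0.01      ]
clock: 10.6
position: [0.5597, -0.0107, 0.0127]
ee_rot: [0.707, -0.039, 0.706, 0.039]
contact_force: [-1.2, 0.8, 5.8]
width: 0.0471
```

Contact with the counter shows at 5.8 N. The scoop's handle end is at x ≈ 0.507, close to where the finger would come down, so I'll shift the caddy 3 cm farther out before releasing.

```bash
python3 -m crank '{"grip":[0,0,0,0,0,0,0,0,0,0,0.2,0.5,1,1,1,1],"slide":[[0,0,0.8],[0,0,1.5],[1.5,-0.5,1.5],[3,-1,1.5],[3,-1,1.5],[3,-1,0.8],[3,-1,0.4],[3,-1,0.15],[3,-1,0.05],[3,-1,0.05],[3,-1,0.05],[3,-1,0.05],[3,-1,0.05],[3,-1,0.05],[3,-1,0.05],[3,-1,0.05]],"roll":[0,0,0,0,0,0,0,0,0,0,0,0,0,0,0,0]}'
```

```text
clock: 12.2
position: [0.5894, -0.0206, 0.0121]
ee_rot: [0.706, -0.039, 0.706, 0.039]
contact_force: [-0.7, 1.0, 0.3]
width: 0.0854
```

```bash
python3 -m crank '{"grip":[1,1,1,1,1,1,1,1,1,1,1,1,1,1,1,1],"slide":[[0,0,3],[0,0,7],[0,0,10],[0,0,10],[0,0,10],[0,0,10],[0,0,10],[0,0,10],[0,0,10],[0,0,10],[0,0,10],[0,0,10],[0,0,10],[0,0,10],[0,0,10],[0,0,10]],"roll":[0,0,0,-8,-16,-24,-32,-40,-48,-56,-64,-72,-80,-88,-90,-90]}'
python3 - <<'E'
from h import *
a=snap('wrist','w5'); cv2.imwrite('pics/w5.png',a['frame'][:,:,::-1])
E
```

```text
clock: 13.8
position: [0.5892, -0.0206, 0.112]
ee_rot: [0.527, 0.472, 0.527, -0.472]
contact_force: [-0.7, 0.0, -0.7]
width: 0.0854
```

View pics/w5.png

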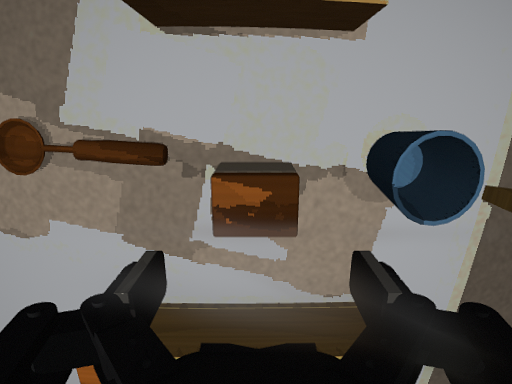

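The caddy stands upright and centred between the fingers, with its lid at (211–299, 173–237). The scoop and tumbler are clear. I descend and grip it by the narrow sides.

```bash
python3 -m crank '{"grip":[1,1,1,1,1,0,0,0,0,0],"slide":[[0,0,-3],[0,0,-6],[0,0,-8.5],[0,0,-9.8],[0,0,-9.8],[0,0,-9.8],[0,0,-9.8],[0,0,-9.8],[0,0,-9.8],[0,0,-9.8]],"roll":[0,0,0,0,0,0,0,0,0,0]}' 35
```

```text
clock: 14.85
position: [0.5904, -0.0209, 0.0156]
ee_rot: [0.528, 0.472, 0.526, -0.471]
contact_force: [0.1, 0.4, 5.7]
width: 0.063
```

```bash
python3 -m crank '{"grip":[0,0,0,0,0,0,0,0,0,0,0,0],"slide":[[0,0,1],[0,0,4],[0,0,8],[0,0,11],[0,0,12],[1,-4,12],[2.5,-8,12],[3.5,-12,12],[4.4,-14.5,12],[4.5,-15,12],[4.5,-15,12],[4.5,-15,12]],"roll":[0,0,0,0,0,0,0,0,0,0,0,0]}'
python3 - <<'E'
from h import *
a=snap('wrist','w6'); cv2.imwrite('pics/w6.png',cv2.resize(a['frame'][:,:,::-1],(800,600),interpolation=2))
s=manip.get_state();w,x,y,z=s['ee_rot'];print(s['position'],np.degrees(np.arctan2(1-2*(x*x+z*z),2*(x*y-w*z))))
E
```

```text
clock: 16.05
position: [0.6332, -0.1693, 0.1331]
ee_rot: [0.526, 0.472, 0.528, -0.472]
contact_force: [-0.2, 1.2, -1.5]
width: 0.0634
[ 0.63336525 -0.16909204  0.13343777] 6.364114258631561
```

View pics/w6.png

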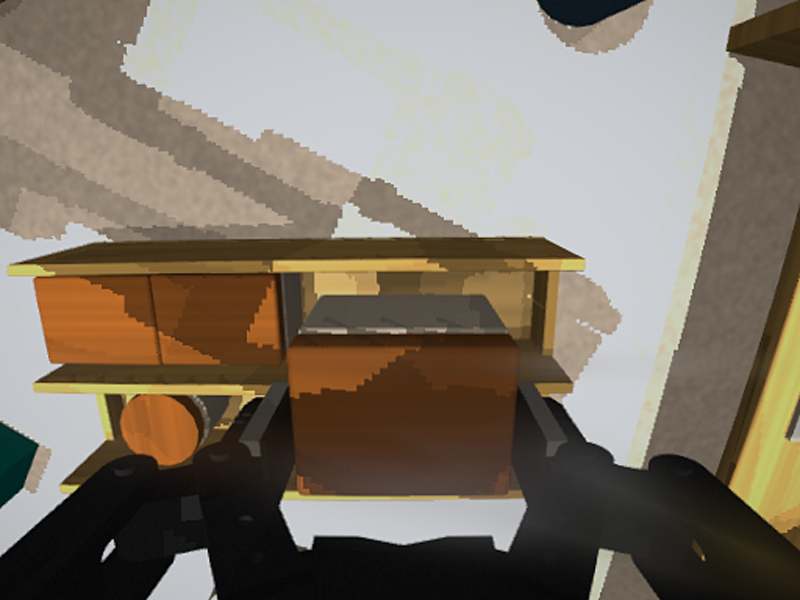

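Run:
```python
from h import *
im=load('w6')
F=lambda x,y:((x+.5)*.64-.5,(y+.5)*.64-.5)
for n,p,z in [('a fl',(35,278),.068),('b rl',(279,276),.068),('b rr',(284,362),.068),('a fr',(43,363),.068),('wallL in',(290,272),.076),('wallL out',(290,262),.076),('div left edge top',(200,383),.076),('div right',(200,391),.076),('new lid FL',(288,346),.179),('RL',(518,346),.179),('RR',(515,495),.179),('FR',(300,495),.179)]:
    X=ray(im,F(*p),z); a=np.radians(6.3); d=X[:2]-[.4424,-.1915]
    print(n,'lane',round(d[0]*np.cos(a)+d[1]*np.sin(a),4),round(-d[0]*np.sin(a)+d[1]*np.cos(a),4))
d=manip.get_state()['position'][:2]-[.4424,-.1915];print(d[0]*np.cos(a)+d[1]*np.sin(a),-d[0]*np.sin(a)+d[1]*np.cos(a))
```

```text
a fl lane 0.0047 0.0226
b rl lane 0.1321 0.0229
b rr lane 0.1315 -0.0218
a fr lane -0.0007 -0.0239
wallL in lane 0.1395 0.0265
wallL out lane 0.1397 0.0312
div left edge top lane 0.0898 -0.0303
div right lane 0.0893 -0.0347
new lid FL lane 0.1619 0.0276
RL lane 0.2226 0.0276
RR lane 0.2252 -0.0189
FR lane 0.1621 -0.019
0.19227092358892886 0.001317192805122363
```

Run:
```python
from h import *
a=np.radians(6.3); O=np.array([.4424,-.1915])
def lane(X): d=X[:2]-O; return np.round([d[0]*np.cos(a)+d[1]*np.sin(a),-d[0]*np.sin(a)+d[1]*np.cos(a)],4)
im=load('w5')
P=[ray(im,p,.06) for p in [(211,174),(299,174),(298,237),(213,237)]]
print('w5 lid',[lane(p) for p in P],'c',lane(np.mean(P,0)),'tcp',lane(np.array([.5892,-.0206])))
im=load('w6'); F=lambda x,y:((x+.5)*.64-.5,(y+.5)*.64-.5)
for z in(.114,.118,.122): print(z,[lane(ray(im,F(*p),z)) for p in [(320,296),(487,296)]])
for z in(.172,.175,.178): print(z,[lane(ray(im,F(*p),z)) for p in [(288,346),(518,346),(300,495),(515,495)]])
t=load('t4')
```

```text
w5 lid [array([0.1317, 0.18  ]), array([0.1941, 0.18  ]), array([0.1952, 0.1318]), array([0.1312, 0.1317])] c [0.1631 0.1559] tcp [0.1647 0.1538]
0.114 [array([0.1597, 0.0246]), array([0.2251, 0.0247])]
0.118 [array([0.1604, 0.0256]), array([0.2244, 0.0257])]
0.122 [array([0.1611, 0.0267]), array([0.2237, 0.0267])]
0.172 [array([0.1601, 0.025 ]), array([0.2243, 0.0251]), array([ 0.1603, -0.0243]), array([ 0.2271, -0.0242])]
0.175 [array([0.1609, 0.0261]), array([0.2236, 0.0262]), array([ 0.1611, -0.022 ]), array([ 0.2263, -0.0219])]
0.178 [array([0.1616, 0.0272]), array([0.2229, 0.0273]), array([ 0.1618, -0.0198]), array([ 0.2255, -0.0197])]
```

The caddy sits about 2.5 mm left of the lane centre. I correct that and go part way in, watching the side force.

```bash
python3 -m crank '{"grip":[0,0,0,0,0,0],"slide":[[0,-0.25,0],[0,-0.25,-2],[0,-0.25,-3.5],[0,-0.25,-5],[0,-0.25,-6],[0,-0.25,-6]],"roll":[0,0,0,0,0,0]}'
```

```text
clock: 16.7
position: [0.633, -0.1721, 0.0726]
ee_rot: [0.526, 0.471, 0.528, -0.472]
contact_force: [-0.4, 0.1, -1.5]
width: 0.0628
```

```bash
python3 -m crank '{"grip":[0,0,0,0,0,0],"slide":[[0,0,-2],[0,0,-3.5],[0,0,-4.2],[0,0,-4.5],[0,0,-4.6],[0,0,-4.6]],"roll":[0,0,0,0,0,0]}'
python3 -m crank '{"grip":[0,0,0],"slide":[[0,0,-0.15],[0,0,-0.25],[0,0,-0.25]],"roll":[0,0,0]}'
```

```text
clock: 17.3
position: [0.6349, -0.1733, 0.0289]
ee_rot: [0.527, 0.472, 0.526, -0.471]
contact_force: [0.9, 0.1, -2.8]
width: 0.0624
clock: 17.6
position: [0.6342, -0.1732, 0.0257]
ee_rot: [0.527, 0.472, 0.527, -0.472]
contact_force: [-0.0, 0.2, -3.2]
width: 0.0629
```

```bash
python3 -m crank '{"grip":[0,0,0,0],"slide":[[0,0,-0.1],[0,0,-0.2],[0,0,-0.25],[0,0,-0.25]],"roll":[0,0,0,0]}'
```

```text
clock: 18.0
position: [0.6343, -0.1732, 0.0237]
ee_rot: [0.527, 0.472, 0.527, -0.472]
contact_force: [-1.3, -0.1, 1.9]
width: 0.0632
```

The force went from −3.2 to +1.9 N, so the caddy is standing on the lane floor. Next: release, lift, shut the fingers, turn 90°, and go behind it.

```bash
python3 -m crank '{"grip":[0.8,0.9,0.9,0.9,0.9,0.9,0.9,0.9],"slide":[[0,0,0],[0,0,0],[0,0,0],[0,0,0],[0,0,3],[0,0,7],[0,0,11],[0,0,14]],"roll":[0,0,0,0,0,0,0,0]}'
python3 -m crank '{"grip":[0,0,0,0,0,0,0,0,0,0,0,0,0,0],"slide":[[2.5,0.4,2],[5.3,0.8,4],[5.3,0.8,4],[5.3,0.8,4],[5.3,0.8,4],[5.3,0.8,4],[5.3,0.8,4],[5.3,0.8,4],[5.3,0.8,4],[5.3,0.8,4],[5.3,0.8,4],[5.3,0.8,4],[5.3,0.8,4],[5.3,0.8,4]],"roll":[8,16,24,32,40,48,56,64,72,80,88,90,90,90]}'
python3 - <<'E'
from h import *
a=snap('wrist','w7'); cv2.imwrite('pics/w7.png',cv2.resize(a['frame'][:,:,::-1],(800,600),interpolation=2))
E
```

```text
clock: 18.8
position: [0.635, -0.1734, 0.1659]
ee_rot: [0.528, 0.472, 0.526, -0.471]
contact_force: [0.7, 0.2, -0.1]
width: 0.077
clock: 20.2
position: [0.6872, -0.1652, 0.203]
ee_rot: [0.706, -0.039, 0.706, 0.039]
contact_force: [-0.0, 0.6, -0.9]
width: -0.0002
```

View pics/w7.png

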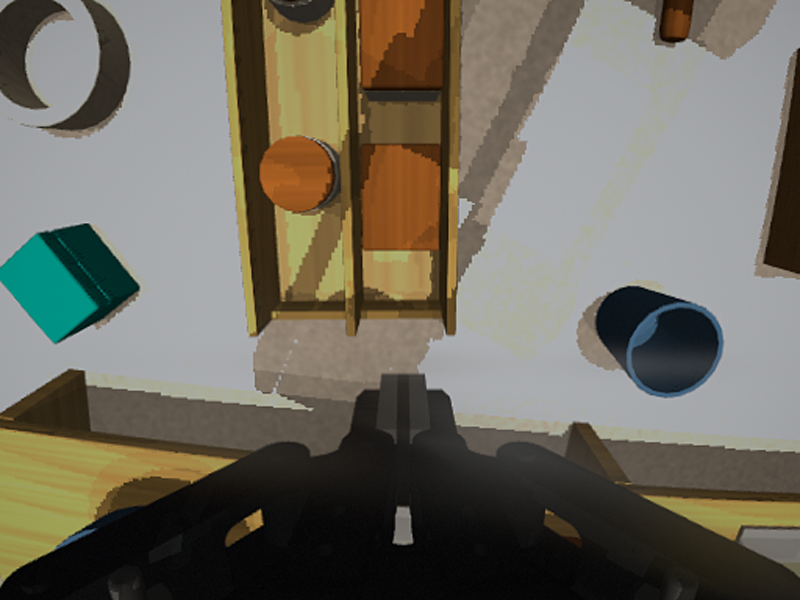

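The view matches the earlier one: the new caddy stands in the lane at x ≈ 0.193 with clear space behind it. I descend and push it home.

```bash
python3 -m crank '{"grip":[0,0,0,0,0,0,0],"slide":[[0,0,-4],[0,0,-8],[0,0,-11],[0,0,-14],[0,0,-16.5],[0,0,-17.6],[0,0,-17.6]],"roll":[0,0,0,0,0,0,0]}'
python3 -m crank '{"grip":[0,0,0,0,0,0,0,0,0],"slide":[[-0.7,-0.08,0],[-1.4,-0.15,0],[-2.1,-0.23,0],[-2.8,-0.31,0],[-3.3,-0.36,0],[-3.7,-0.41,0],[-4.0,-0.44,0],[-4.2,-0.46,0],[-4.2,-0.46,0]],"roll":[0,0,0,0,0,0,0,0,0]}'
```

```text
clock: 20.95
position: [0.6861, -0.1647, 0.0253]
ee_rot: [0.705, -0.038, 0.707, 0.039]
contact_force: [-0.7, 0.2, 0.4]
width: 0.0002
clock: 21.85
position: [0.6459, -0.1698, 0.0274]
ee_rot: [0.707, -0.039, 0.705, 0.039]
contact_force: [3.6, 0.8, 2.3]
width: -0.0001
```

```bash
python3 -m crank '{"grip":[0,0,0],"slide":[[-0.2,-0.02,0],[-0.4,-0.04,0],[-0.4,-0.04,0]],"roll":[0,0,0]}'
```

```text
clock: 22.15
position: [0.646, -0.1699, 0.0279]
ee_rot: [0.709, -0.039, 0.703, 0.038]
contact_force: [9.8, 2.9, -1.2]
width: 0.0002
```

The push now meets 9.8 N without moving, so the row is closed (new caddy at about 0.162). I back off, rise clear and check.

```bash
python3 -m crank '{"grip":[0,0,0,0,0,0,0,0,0,0],"slide":[[0.6,0.06,0],[1.2,0.12,0],[1.2,0.12,4],[1.2,0.12,9],[1.2,0.12,14],[1.2,0.12,18],[-3,10,18],[-8,15,18],[-12,20,18],[-12,20,18]],"roll":[0,0,0,0,0,0,0,0,0,0]}'
python3 - <<'E'
from h import *
t=snap('top','t8')
g=cv2.convertScaleAbs(cv2.resize(t['frame'][125:245,250:390,::-1],(700,600),interpolation=cv2.INTER_CUBIC),alpha=1.6)
cv2.imwrite('pics/t8.png',g)
E
```

```text
clock: 23.15
position: [0.5425, -0.0008, 0.2063]
ee_rot: [0.705, -0.039, 0.707, 0.039]
contact_force: [-0.0, 0.1, 0.3]
width: 0.0002
```

View pics/t8.png

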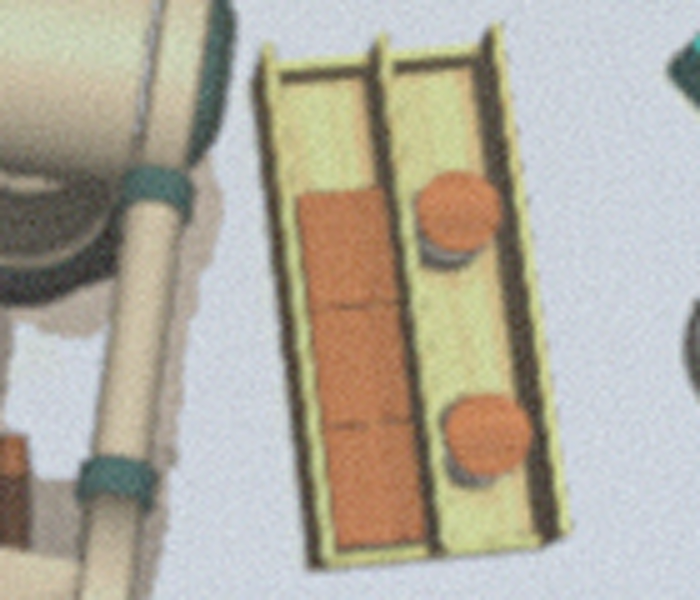

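All three caddies stand in a closed row from the lip, with lids from (380,545) up to (340,190). The jars are unmoved and the robot is clear, so I hand in.

```bash
python3 -c "
from rig import manip
print(manip.sign_off())"
```

```text
the job is handed in; nothing more can be done
None
```

The lane is restocked and handed in at about 23 s of the 72 s. No verdict came back.

**What I did:** I pushed the two old caddies forward to the front lip with shut fingers. I took the new caddy from the carton by its broad sides and stood it on the counter. There I moved it 3 cm farther out because the scoop's handle was close. I regripped it by its narrow sides, lowered it into the lane until it touched the floor, released it, and pushed it up against the others.

**Last checks:**
- **Final push:** it stopped against 9.8 N with no further movement. That puts the new caddy's centre about 162 mm from the lip, where 160 mm is gapless.
- **Final top picture:** it shows three lids in a closed, straight row from the lip. Both lane jars are in their original places and the robot is clear.
- **Lane centring:** the camera measurements disagreed by 2–3 mm. I shifted the new caddy 2.5 mm before lowering it, and it went in without side force.
- **Not measured again at the end:** the other goods, namely the carton jar, tumbler, mug, tape and scoop. No unexpected force appeared in the readings after each move.

I viewed 9 pictures.

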